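# Set the chin mirror to its tilt marks

### The job

Aim the little mirror that shows the underside of the bust's chin: at each of the two corners of its spring-backed plate that carry a pointer, press the corner's pad down until the pointer is level with the top of the index block on its scale, then let go, so that in the end both pointers rest at their marks. Only press: do not pull a corner up, do not touch the mirror glass, and leave the things around it where they are.

Things in the scene. Friction and masses are not known exactly. Their poses are not given: they have to be found in the camera images.
- mount: Fixed mount of the chin mirror: dark steel cross-shaped base, 12 mm high; origin at the centre of its underside, on the table, z up. A pivot 50 mm above the table carries the aluminium tilt plate, a 122 mm square 6 mm thick whose four corners point along the mount's -x (called front), +y (left), +x (back) and -y (right), each with a spring below and a black pad on top.
- gimbal (a joint): Tilt of the plate about its left-right diagonal, rad: 0 level, grows as the front corner goes down (back corner up), stop at 0.26. Only the front and back pads move it. A pad gives way at about 6 N near level, rising to 10 N deep down as its spring loads up (3 N or more on the way back to level). The pivot is stiff: the plate stays where it is left when the finger is lifted, and pressing the back pad brings an overpressed front corner up again.
- tilt_plate (a joint): Tilt of the plate about its front-back diagonal, rad: 0 level, grows as the left corner goes down (right corner up), stop at 0.26. Only the left and right pads move it; pad force and stiff pivot as for the other tilt. Pressing the right pad brings an overpressed left corner up again. Both pointers start above their marks.
- mirror: The round mirror glass fixed on the middle of the tilt plate, 92 mm across and 4 mm thick with its frame; origin at the centre of its underside; it tilts with the plate. Not to be touched.
- front_pad (a point): Centre of the top of the round black rubber press pad on the front corner (22 mm across, 10 mm high, its top 12 mm above the pivot when level), 74 mm from the plate's centre along the mount's -x. A pointer needle sticks out beyond this pad.
- front_tip (a point): Tip of the front corner's thin steel pointer needle (3 mm thick, 8 mm wide at the tip), at its upper edge, 115 mm from the plate's centre along the mount's -x: it moves up and down 1.55 times as far as the front pad. Just beyond it stands an upright aluminium scale plate, 44 mm wide, its top 76 mm above the table.
- front_mark (a point): The mark of the front scale: centre of the upper face of the small brass index block (14 mm wide, 10 mm deep, 5 mm thick) set on the front scale plate, 12 mm to the side of the needle tip. The pointer is at the mark when the upper edge of the needle tip is level with the upper face of this block (same height). The block is already set and needs no handling.
- left_pad (a point): Centre of the top of the round black rubber press pad on the left corner (22 mm across, 10 mm high, its top 12 mm above the pivot when level), 74 mm from the plate's centre along the mount's +y. A pointer needle sticks out beyond this pad.
- left_tip (a point): Tip of the left corner's thin steel pointer needle (3 mm thick, 8 mm wide at the tip), at its upper edge, 115 mm from the plate's centre along the mount's +y: it moves up and down 1.55 times as far as the left pad. Just beyond it stands an upright aluminium scale plate, 44 mm wide, its top 76 mm above the table.
- left_mark (a point): The mark of the left scale: centre of the upper face of the small brass index block (14 mm wide, 10 mm deep, 5 mm thick) set on the left scale plate, 12 mm to the side of the needle tip. The pointer is at the mark when the upper edge of the needle tip is level with the upper face of this block (same height). The block is already set and needs no handling.
- back_pad (a point): Centre of the top of the like pad on the back corner (no pointer), 74 mm from the plate's centre along the mount's +x; useful only to bring an overpressed opposite corner back up.
- right_pad (a point): Centre of the top of the like pad on the right corner (no pointer), 74 mm from the plate's centre along the mount's -y; useful only to bring an overpressed opposite corner back up.
- jar_pot: Bystander: small white glazed pot (solid), 44 mm across, 45 mm high, standing between the back and right arms of the mount; origin at its underside. To be left alone.
- rib: Bystander: flat wooden modelling rib, 70 x 35 x 12 mm, lying between the front and right arms of the mount; origin at its underside. To be left alone.
- loop_tool: Bystander: loop tool, wooden handle 100 x 12 x 12 mm with a wire loop, 147 mm long overall, lying behind the mount on its left; origin at its underside. To be left alone.
- water_bottle: Bystander: clear water bottle, 64 mm across, 190 mm high; origin at its underside. To be left alone.
- cup: Bystander: white plastic cup, 76 mm across the rim, 90 mm high; origin at its underside. To be left alone.
- fan_brush: Bystander: brush lying on the table; origin at its underside. To be left alone.
- sanding_block: Bystander: cork sanding block 100 x 60 x 30 mm; origin at its underside. To be left alone.
There are look-alikes about, which are no part of the job. Leave any red look-alike of the mount alone.

How it is judged:
By the outcome, as a careful person would: the job done as asked, in the order asked, and still so for the second after the job is handed in, with the robot touching nothing.
It also fails if it takes over 48 s, if anything falls off the work surface, if the arm or the gripper's body presses on something with over 40 N, if the wrist force passes 120 N, or if a joint passes its speed limit or range.

### The arm

A 6-joint arm with a two-finger parallel gripper is mounted at the origin on the work surface. World frame = base frame: x ahead of the robot, y to its left, z up, the work surface at z = 0. Lengths are in mm, angles in rad, forces in N, time in s.
With the tool pointing down it reaches from about 275 to 750 mm from the base axis. Payload 10.2 kg.
Tool frame: the origin (TCP) lies on the centre line of the jaws, within the pads' length; the fingertips stand 17 mm ahead of it and the grasp point (between the pads) lies 2 mm behind it (ctrl.finger_overhang is the distance from the TCP to the fingertips, in mm); z points along the fingers, x is the direction in which the jaws open and shut, and the axes are right-handed (so a half turn about z gives the same grasp; the last joint's range is limited). The gripper opens to 85 mm and grips with 20 to 120 N. Pads are 22 mm wide; open, the fingers measure 114 mm over their backs; the gripper's body (76 mm by 85 mm) begins 54 mm behind the grasp point. The pads swing forward as they close: fully open they stand 13 mm farther back than shut.
Start: joints at [0.88, 0.313, 1.498, -0, 1.331, -0.223], TCP at [236.748, 468.595, 248.294] pointing down, gripper open.
Joint ranges: [-2.94, 2.94], [-0.97, 2.17], [0.19, 2.56], [-1.23, 4.37], [0.02, 3.11], [-2.88, 2.88]. Speed limits (rad/s): [2.39, 2.39, 3.01, 3.14, 3.14, 3.14].

### API

Orientations are given as a unit quaternion [w, x, y, z].
In Python, from rig import ctrl gives the robot as it stands.
- The arm moves only by the shell command python3 -m jog 'ROWS' [FORCE]. ROWS is text: rows parted by semicolons, each of 7 numbers parted by spaces: the closure in counts, from 0 (fully open) to 255 (shut), then the shift along the tool's x, y, z in m, then the turn, a rotation vector about the tool's x, y, z in rad. In form: claw dx dy dz rx ry rz; .... A call has 1 to 12 rows; each row shifts and turns the commanded pose from where the row before left it, along the tool's axes as they then stand; what a row does not reach is not made up. A row lasts 1/8 s, in which the tool goes at most 62.5 mm and 10.7 degrees, less where a joint would pass 70% of its speed; a pose out of reach is approached as far as the arm can. A call is refused whole if a number of a shift passes 0.0625 or a number of a turn 0.188, either way. A call with a gripper value outside its range is refused whole. The fingers move at their own pace and stop on an object; FORCE is the grip in N (left out, the last holds). Time passes only in rows, so rows that do not move let the fingers close. It gives the time, the measured TCP pose, the force and the opening at its end, in the units of the state.
- ctrl.sense(): the state, without advancing time (a new reading comes with each control period).
- ctrl.capture(name): name is "side" or "top" or "wrist"; returns a dict with "pixels" (384x512x3 uint8, red, green, blue), "fx", "fy", "cx", "cy" (pixels), "cam_to_world" (4x4, takes a point from camera to world coordinates); the wrist camera has in their place "mount" (4x4, takes a point from camera to tool coordinates, whose origin is the TCP and whose axes are the tool frame's). Camera axes: x right, y down, z forward; pixel columns grow to the right and rows downward; lengths in mm; the calibration is good to about 2 mm. A picture is of the moment at which its call begins: read the wrist's pose just before it. There is no depth.
- ctrl.finish_job(): hands the job in, once; it reports no verdict.
The state is a dict: "time_s": time; "joints": joint angles; "dq": joint speeds; "tau": joint torques, N m; "eef_pos": TCP position; "ee_rot": TCP orientation; "force": force on the tool from outside, world axes, zero at the start; "wrist_torque": the same for the moment, N m; "grip_width": opening from 0.0 (shut) to 1.0 (fully open).
Only numpy, scipy, OpenCV 4.12 (cv2) and the standard library are available. Lean on these libraries where they do the work, as an engineer would, in place of code of your own. Each camera call takes 0.05 s, during which the arm holds its last target. There are 200 camera calls.

## Working session

There is one attempt and no reset: what is moved stays moved. The work goes in short steps, Python scripts to look and compute and a shell command to move; the robot and the scene stay as the last step left them, time stands still between calls to the robot, and variables do not carry over. Pictures are saved under pics/ and viewed, about 8 in all and at most 12, crops included, and the job is handed in when it is done.

```bash
mkdir -p pics; ls
python3 - <<'E'
from rig import ctrl
import cv2,pickle
s=ctrl.sense();print(s, ctrl.finger_overhang)
d={n:ctrl.capture(n) for n in("side","top","wrist")}
d["s"]=s
pickle.dump(d,open("d0.pkl","wb"))
for n in("side","top"):
  cv2.imwrite(f"pics/{n}0.png",cv2.resize(d[n]["pixels"][:,:,::-1],(768,576),interpolation=cv2.INTER_CUBIC)); print(n,d[n]["fx"],d[n]["cx"],d[n]["cy"],d[n]["cam_to_world"].round(3).tolist())
print(d["wrist"]["mount"], d["wrist"]["fx"])
E
```

```text
pics
{'time_s': 0.0, 'joints': array([ 8.79617698e-01,  3.13429024e-01,  1.49848059e+00, -1.75623475e-05,
        1.33104211e+00, -2.23396593e-01]), 'dq': array([-7.34491084e-04, -6.40948317e-04, -9.41494539e-04, -1.20153692e-03,
       -5.73540481e-05, -9.76260275e-04]), 'tau': array([ 1.52182333e-04, -4.12252772e+01, -2.59751880e+01, -1.68426350e-04,
        3.95067211e-03,  1.95591878e-05]), 'eef_pos': array([236.56767792, 468.38527451, 247.7294344 ]), 'ee_rot': array([ 2.27056671e-04,  8.51734496e-01,  5.23973173e-01, -6.40534073e-04]), 'force': array([ 0.80612693, -0.20005162,  0.26333911]), 'wrist_torque': array([ 0.02691416, -0.01219368,  0.04718013]), 'grip_width': 0.9995555262520052} 17.0
side 379.8388932920821 257.2509742465453 197.25543923173 [[0.783, -0.378, 0.494, 23.205], [-0.622, -0.447, 0.644, -660.751], [-0.023, -0.811, -0.585, 651.366], [0.0, 0.0, 0.0, 1.0]]
top 401.8578830272494 249.04223378002223 188.41471450027205 [[-0.014, -0.985, 0.174, 325.146], [-1.0, 0.015, 0.005, -3.959], [-0.008, -0.174, -0.985, 1393.811], [0.0, 0.0, 0.0, 1.0]]
[[ 9.99999858e-01  1.44368106e-04  5.12553299e-04  7.53158947e-01]
 [-3.04776614e-04  9.44468882e-01  3.28600727e-01 -8.49952112e+01]
 [-4.36651177e-04 -3.28600836e-01  9.44468792e-01 -1.25930192e+02]
 [ 0.00000000e+00  0.00000000e+00  0.00000000e+00  1.00000000e+00]] 264.7498941638819
```

View pics/side0.png

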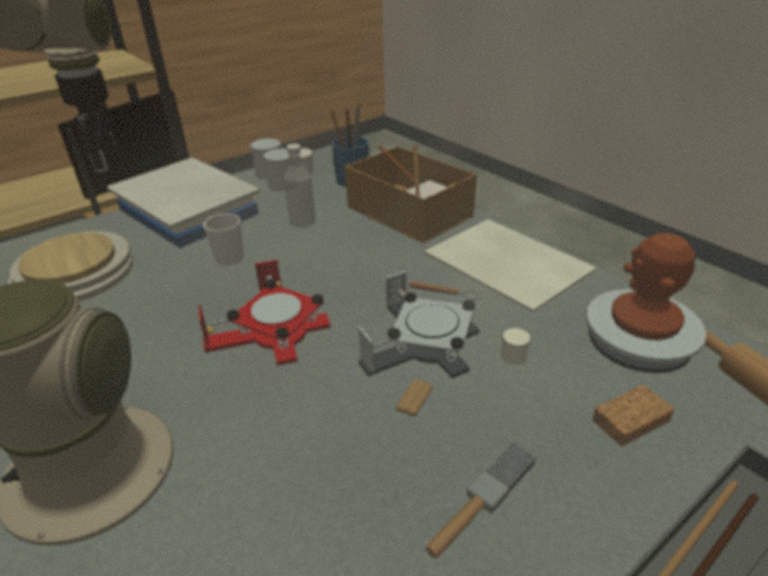

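View pics/top0.png

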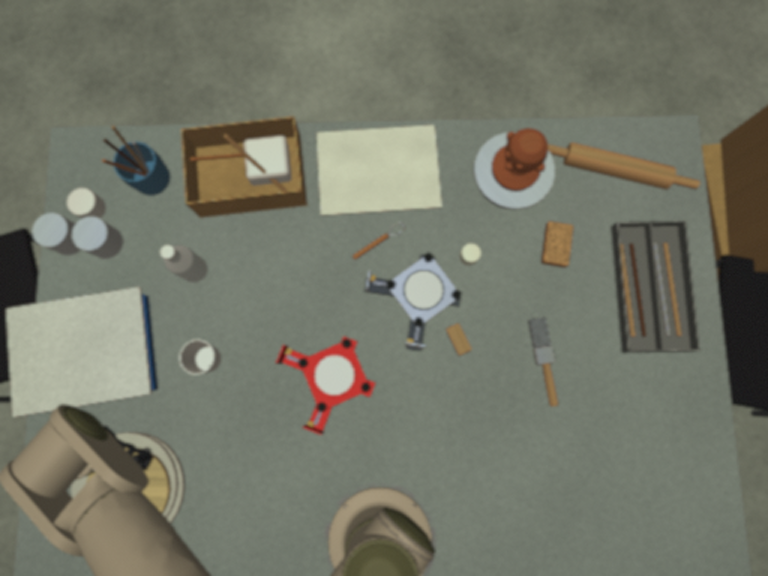

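Two candidates for the mount: the red one at top-view (335,375) and the dark steel/aluminium one at (423,290). By the description I choose the latter. Its pads are at about back (429,258), right (457,295), front (418,322) and left (390,284), with scale plates at (415,335) and (375,283).

```bash
cat > h.py <<'E'
import numpy as np, cv2
from rig import ctrl
from scipy.spatial.transform import Rotation as R
def pose(s):
    q=s["ee_rot"]; T=np.eye(4); T[:3,:3]=R.from_quat([q[1],q[2],q[3],q[0]]).as_matrix(); T[:3,3]=s["eef_pos"]; return T
def ray(c,T,uv):
    d=np.array([(uv[0]-c["cx"])/c["fx"],(uv[1]-c["cy"])/c["fy"],1.]); d=T[:3,:3]@d; return T[:3,3],d/np.linalg.norm(d)
def plane(c,T,uv,z):
    o,d=ray(c,T,uv); return o+d*(z-o[2])/d[2]
def proj(c,T,p):
    q=np.linalg.inv(T)@np.r_[p,1]; return np.array([c["fx"]*q[0]/q[2]+c["cx"],c["fy"]*q[1]/q[2]+c["cy"]])
def snap(n=3):
    s=ctrl.sense(); T=pose(s); cs=[ctrl.capture("wrist") for _ in range(n)]
    c=cs[0]; c["pixels"]=np.mean([k["pixels"].astype(float) for k in cs],0).astype(np.uint8); return s,c,T@c["mount"]
def togo(s,p):  # tool-frame shift (m) to world TCP p
    T=pose(s); return (T[:3,:3].T@(np.array(p)-T[:3,3])/1000).round(4)
E
python3 - <<'E'
from h import *
import pickle
d=pickle.load(open("d0.pkl","rb")); c=d["top"]; T=c["cam_to_world"]
P={n:plane(c,T,np.array(u)/1.5,z) for n,u,z in[("mir",(423,290),58),("back",(429,258),62),("right",(457,295),62),("front",(418,322),62),("left",(390,284),62)]}
for n in P: print(n,P[n].round(1))
a=P["back"]-P["front"];b=P["left"]-P["right"]
print(np.linalg.norm(a),np.linalg.norm(b),np.arctan2(a[1],a[0]),np.arctan2(-b[0],b[1]))
im=c["pixels"][140:245,210:340,::-1]; cv2.imwrite("pics/c1.png",cv2.resize(im,None,fx=5,fy=5,interpolation=cv2.INTER_CUBIC))
s=d["s"];Tp=pose(s);print(Tp[:3,:3].round(3))
E
```

```text
mir [ 543.1 -107.6   58. ]
back [ 615.4 -122.9   62. ]
right [ 530.  -182.8   62. ]
front [470.7 -94.1  62. ]
left [557.2 -33.7  62. ]
147.52246538018173 151.5803749858071 -0.196052637797208 -0.18074105994362766
[[ 0.451  0.893 -0.001]
 [ 0.893 -0.451 -0.001]
 [-0.001 -0.    -1.   ]]
```

View pics/c1.png

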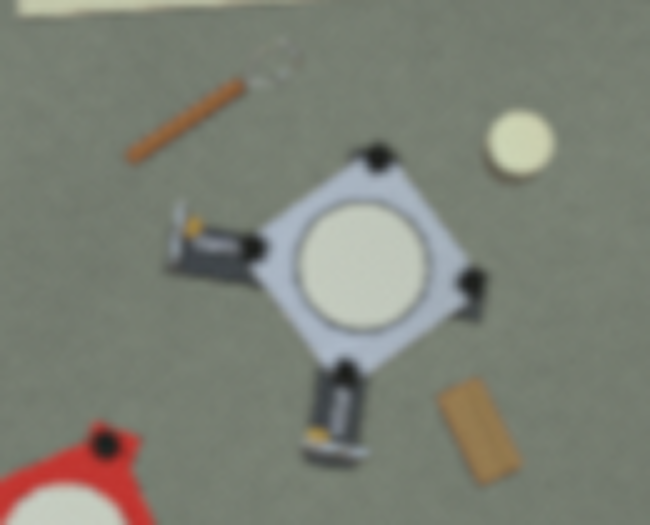

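The crop confirms it: aluminium plate at crop (362,265), four black pads, brass blocks at (318,436) and (193,227), no red. I move over with the gripper shut and the tool turned so the camera looks from the mirror side at the front scale.

```bash
python3 -m jog '255 -.0416 .0392 0 0 0 0;255 -.0416 .0392 0 0 0 0;255 -.0416 .0392 0 0 0 0;255 -.0416 .0392 0 0 0 0;255 -.0416 .0392 0 0 0 0;255 -.0416 .0392 0 0 0 0;255 -.0416 .0392 0 0 0 0;255 -.0416 .0392 0 0 0 0;255 -.0416 .0392 0 0 0 0;255 -.0416 .0392 0 0 0 0'
python3 -m jog '255 0 0 .005 0 0 .18;255 0 0 .005 0 0 .18;255 0 0 .005 0 0 .18;255 0 0 .005 0 0 .18;255 0 0 .005 0 0 .18;255 0 0 .005 0 0 .18;255 0 0 .005 0 0 .18;255 0 0 .005 0 0 .18;255 0 0 .005 0 0 .18;255 0 0 .005 0 0 .18;255 0 0 .005 0 0 .18;255 0 0 .005 0 0 .18'
python3 -m jog '255 0 0 .005 0 0 .18;255 0 0 .005 0 0 .18;255 0 0 .005 0 0 .18;255 0 0 .005 0 0 .17;255 0 0 0 0 0 0'
python3 - <<'E'
from h import *
s,c,T=snap(3)
print(s["time_s"],s["eef_pos"],s["joints"].round(3),s["force"]);print(T.round(3))
import pickle; pickle.dump((s,c,T),open("v1.pkl","wb"))
cv2.imwrite("pics/w1.png",cv2.resize(c["pixels"][:,:,::-1],None,fx=1.5,fy=1.5,interpolation=cv2.INTER_CUBIC))
E
```

```text
time_s: 1.4
eef_pos: [399.2, -81.5, 248.3]
ee_rot: [0.0, 0.852, 0.524, 0.0]
force: [1.2, 1.2, -0.2]
grip_width: 0.004
time_s: 2.9
eef_pos: [398.9, -79.4, 188.0]
ee_rot: [0.0, 0.862, -0.507, -0.0]
force: [-0.5, 0.2, 0.6]
grip_width: 0.002
time_s: 3.52
eef_pos: [398.8, -79.4, 168.0]
ee_rot: [-0.0, -0.635, 0.772, 0.0]
force: [-0.3, 0.1, -0.1]
grip_width: 0.001
3.525 [398.83405055 -79.37557026 168.01644133] [-0.486  0.144  1.941 -0.     1.058  1.279] [-0.26677762  0.14819966 -0.13256898]
[[-1.93000e-01 -9.26000e-01 -3.24000e-01  4.82589e+02]
 [-9.81000e-01  1.82000e-01  6.40000e-02 -9.51730e+01]
 [-1.00000e-03  3.30000e-01 -9.44000e-01  2.93872e+02]
 [ 0.00000e+00  0.00000e+00  0.00000e+00  1.00000e+00]]
```

View pics/w1.png

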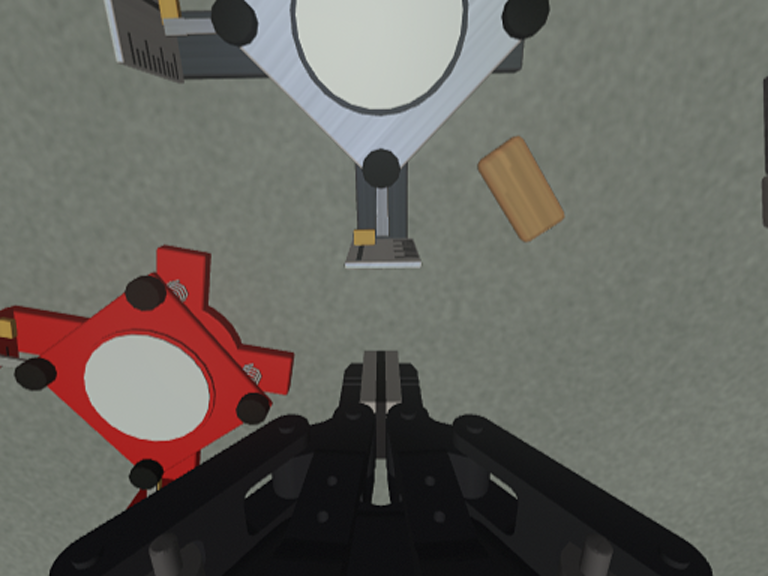

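The view is sharp. The front pad is at (381,167), the needle ends at about (382,235), and the front brass block is at (364,237). The left block is at (170,8). Next I take a lower, tilted view of the front scale.

```bash
python3 -m jog '255 0 -.006 .024 0 0 0;255 0 -.006 .024 0 0 0;255 0 0 0 -.1625 0 0;255 0 0 0 -.1625 0 0;255 0 0 0 -.1625 0 0;255 0 0 0 -.1625 0 0;255 0 0 0 0 0 0'
python3 - <<'E'
from h import *
import pickle
s,c,T=pickle.load(open("v1.pkl","rb"))
for z in(62,66,70): print(z,[plane(c,T,np.array(u)/1.5,z).round(1)[:2].tolist() for u in[(381,167),(234,22),(526,15)]])
s,c,T=snap(4)
print(s["time_s"],s["eef_pos"],s["joints"].round(3),s["force"]);print(T.round(3))
pickle.dump((s,c,T),open("v2.pkl","wb"))
im=c["pixels"][:,:,::-1]
a=cv2.resize(im,(400,300)); 
b=cv2.resize(im[120:270,176:336],None,fx=5,fy=5,interpolation=cv2.INTER_CUBIC)[:600]
cv2.imwrite("pics/w2.png",cv2.resize(im,None,fx=1.5,fy=1.5,interpolation=cv2.INTER_CUBIC))
E
```

```text
time_s: 4.55
eef_pos: [411.3, -81.9, 119.1]
ee_rot: [-0.203, -0.602, 0.732, 0.248]
force: [0.4, 0.1, -0.5]
grip_width: -0.0
62 [[473.4, -93.7], [555.9, -34.8], [530.6, -178.6]]
66 [[473.6, -93.7], [554.6, -35.8], [529.8, -177.1]]
70 [[473.7, -93.7], [553.4, -36.9], [529.0, -175.7]]
4.55 [411.28570944 -81.8934772  119.05564894] [-0.404  0.594  1.577 -0.125  1.612  1.397] [ 0.37242067  0.10640937 -0.48954326]
[[-1.93000e-01 -5.42000e-01 -8.18000e-01  5.52562e+02]
 [-9.81000e-01  1.05000e-01  1.62000e-01 -1.09050e+02]
 [-2.00000e-03  8.34000e-01 -5.52000e-01  1.67799e+02]
 [ 0.00000e+00  0.00000e+00  0.00000e+00  1.00000e+00]]
```

View pics/w2.png

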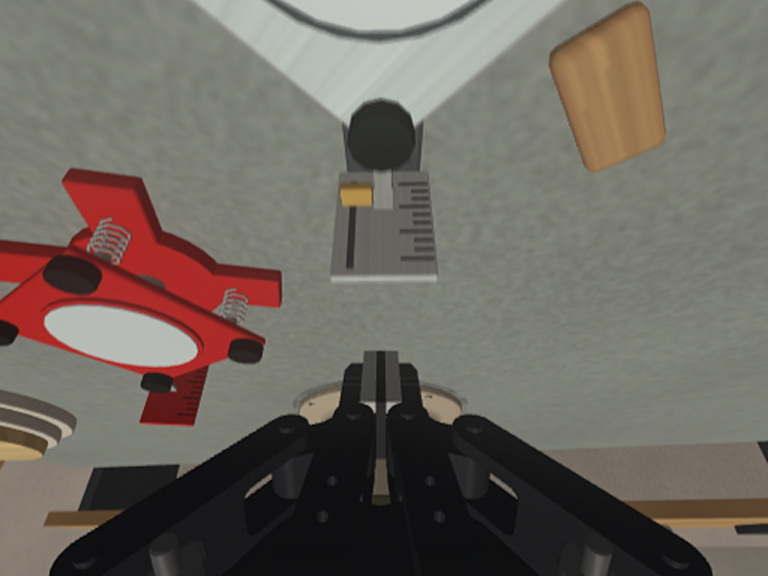

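Here image-down is world-up: the scale's top edge is at row 278. The front block is at (357,195) and the needle end at about (383,208). I zoom both views in one picture.

Run:
```python
from h import *
import pickle
o=[]
for f,(r,c0) in(("v1",(135,222)),("v2",(108,215))):
    im=pickle.load(open(f+".pkl","rb"))[1]["pixels"][r:r+50,c0:c0+66,::-1]
    o.append(cv2.resize(im,None,fx=6,fy=6*1.0,interpolation=cv2.INTER_NEAREST))
    for k in range(0,66,10): cv2.putText(o[-1],str(c0+k),(k*6,8),0,.3,(0,0,255))
    for k in range(0,50,10): cv2.putText(o[-1],str(r+k),(0,k*6+6),0,.3,(0,0,255))
cv2.imwrite("pics/z12.png",np.hstack(o))
```

```text
(no output)
```

View pics/z12.png

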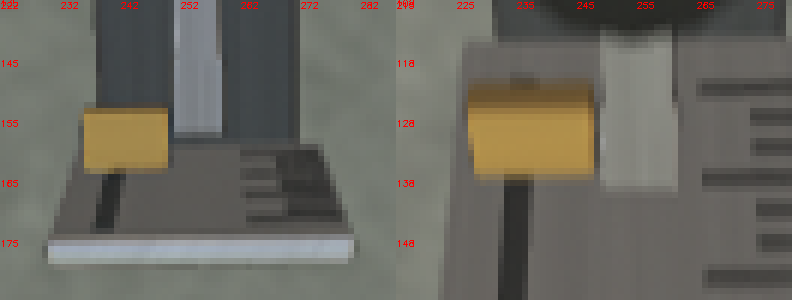

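```bash
cat >> h.py <<'E'
def tri(rays):
    A=sum(np.eye(3)-np.outer(d,d) for o,d in rays); b=sum((np.eye(3)-np.outer(d,d))@o for o,d in rays); return np.linalg.solve(A,b)
E
python3 - <<'E'
from h import *
import pickle
v=[pickle.load(open(f"v{i}.pkl","rb"))[1:] for i in(1,2)]
P={"tip":[(254.9,157.8),(255.6,139.8)],"far":[(242.9,163.7),(237.9,137.2)],"near":[(242.9,153),(237.6,125.2)]}
for n,u in P.items():
    r=[ray(c,T,np.array(x)-.5) for (c,T),x in zip(v,u)]
    p=tri(r); print(n,p.round(2),[ (proj(c,T,p)+.5-x).round(2).tolist() for (c,T),x in zip(v,u)])
    for (c,T),x,w in zip(v,u,[{"tip":8.2,"far":14.2,"near":14.2}[n],{"tip":12.7,"far":19.8,"near":21.2}[n]]):
        W=8 if n=="tip" else 14; q=np.array([(x[0]-.5-c["cx"])/c["fx"],(x[1]-.5-c["cy"])/c["fy"],1])*c["fx"]*W/w
        print("  bywidth",(T[:3,:3]@q+T[:3,3]).round(1))
E
```

```text
tip [431.69 -86.01  45.78] [[0.11, -0.0], [-0.17, 0.0]]
  bywidth [430.3 -85.6  38.8]
  bywidth [433.9 -86.5  48.1]
far [426.02 -72.62  35.24] [[-0.0, -0.0], [0.01, 0.0]]
  bywidth [426.6 -72.9  38.1]
  bywidth [422.8 -71.7  31.9]
near [436.47 -74.92  35.1 ] [[0.1, 0.0], [-0.14, -0.0]]
  bywidth [436.4 -74.8  34.6]
  bywidth [435.7 -74.8  34.2]
```

The front tip is at z≈45.8 and its mark at z≈35.2, so the pad must drop about 6.8 mm. I untilt and go above the front pad.

```bash
python3 -m jog '255 0 0 0 .1625 0 0;255 0 0 0 .1625 0 0;255 0 0 0 .1625 0 0;255 0 0 0 .1625 0 0;255 0 -.031 .012 0 0 0;255 0 -.031 .012 0 0 0;255 0 0 .008 0 0 0;255 0 0 0 0 0 0'
python3 - <<'E'
from h import *
s=ctrl.sense(); print(togo(s,[472.5,-93.6,76]))
E
```

```text
time_s: 5.75
eef_pos: [470.6, -93.5, 88.2]
ee_rot: [-0.0, -0.635, 0.773, 0.0]
force: [0.5, -0.5, 0.4]
grip_width: -0.001
[-0.0003 -0.0018  0.0122]
```

```bash
python3 -m jog '255 0 -.002 .008 0 0 0;255 0 0 .002 0 0 0;255 0 0 0 0 0 0'; python3 -m jog '255 0 0 .0015 0 0 0;255 0 0 0 0 0 0'; python3 -m jog '255 0 0 .0015 0 0 0;255 0 0 0 0 0 0';python3 -m jog '255 0 0 .0015 0 0 0;255 0 0 0 0 0 0'
```

```text
time_s: 6.12
eef_pos: [473.4, -94.3, 78.3]
ee_rot: [-0.0, -0.634, 0.773, 0.0]
force: [-0.3, -0.6, -0.3]
grip_width: -0.0
time_s: 6.38
eef_pos: [473.6, -94.3, 77.2]
ee_rot: [0.0, -0.634, 0.773, -0.0]
force: [-1.8, -0.1, 5.7]
grip_width: 0.002
time_s: 6.62
eef_pos: [473.5, -94.3, 75.8]
ee_rot: [-0.0, -0.635, 0.773, -0.0]
force: [-3.6, -0.2, 7.4]
grip_width: -0.001
time_s: 6.88
eef_pos: [473.4, -94.3, 74.2]
ee_rot: [-0.0, -0.635, 0.773, 0.0]
force: [-3.7, 0.9, 7.2]
grip_width: -0.005
```

```bash
python3 -m jog '255 0 0 .0012 0 0 0;255 0 0 .001 0 0 0;255 0 0 0 0 0 0'; python3 -m jog '255 0 0 -.004 0 0 0;255 0 .02 -.02 0 0 0;255 0 .04 -.022 0 0 0;255 0 0 0 -.1625 0 0;255 0 0 0 -.1625 0 0;255 0 0 0 -.1625 0 0;255 0 0 0 -.1625 0 0;255 0 0 0 0 0 0'
python3 - <<'E'
from h import *
import pickle
s,c,T=snap(4); pickle.dump((s,c,T),open("v3.pkl","wb")); print(s["eef_pos"])
u=proj(c,T,np.array([431,-80,37])); print(u)
c0,r=int(u[0])-35,int(u[1])-30
o=cv2.resize(c["pixels"][r:r+50,c0:c0+70,::-1],None,fx=8,fy=8,interpolation=cv2.INTER_NEAREST)
for k in range(0,70,10): cv2.putText(o,str(c0+k),(k*8,8),0,.3,(0,0,255))
for k in range(0,50,10): cv2.putText(o,str(r+k),(0,k*8+6),0,.3,(0,0,255))
cv2.imwrite("pics/z3.png",o)
E
```

```text
time_s: 7.25
eef_pos: [473.2, -94.2, 72.0]
ee_rot: [-0.0, -0.635, 0.773, 0.0]
force: [-4.6, 1.3, 8.4]
grip_width: 0.004
time_s: 8.25
eef_pos: [415.2, -82.6, 116.3]
ee_rot: [-0.203, -0.601, 0.732, 0.247]
force: [0.3, -1.1, -0.5]
grip_width: -0.0
[415.19190953 -82.61533405 116.25547506]
[246.24205291 139.07042933]
```

View pics/z3.png

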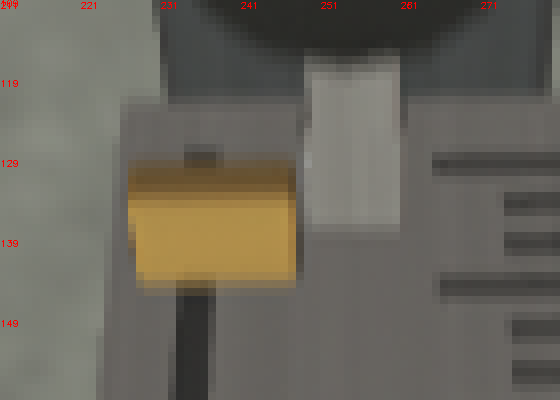

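The needle end is now at row 137.5. The block's upper face spans rows 133.8 to 144 in this view.

```bash
cat >> h.py <<'E'
def hitx(c,T,uv,p,n):  # ray meets vertical plane through p with normal n
    o,d=ray(c,T,np.array(uv)-.5); return o+d*(np.dot(np.array(p)-o,n)/np.dot(d,n))
E
python3 - <<'E'
from h import *
import pickle
n=np.array([.982,-.19,0])
for f,tip,far,near,rr in(("v2",(255.6,139.8),(237.9,137.2),(237.6,125.2),0),("v3",(255,137.5),(237.9,144),(237.5,133.7),.6)):
    s,c,T=pickle.load(open(f+".pkl","rb"))
    print(f,[hitx(c,T,u,p,n).round(2) for u,p in((tip,np.array([431.69,-86,0])+rr*n),(far,[426.02,-72.62,0]),(near,[436.47,-74.92,0]))])
E
```

```text
v2 [array([431.67, -86.11,  45.77]), array([426.02, -72.62,  35.24]), array([436.45, -75.02,  35.1 ])]
v3 [array([432.32, -85.92,  37.52]), array([426.03, -72.56,  34.99]), array([436.47, -74.94,  35.99])]
```

```bash
python3 -m jog '255 0 0 0 .1625 0 0;255 0 0 0 .1625 0 0;255 0 0 0 .1625 0 0;255 0 0 0 .1625 0 0;255 0 -.029 .014 0 0 0;255 0 -.029 .014 0 0 0;255 0 0 .012 0 0 0;255 0 0 0 0 0 0'
python3 -m jog '255 0 0 .0025 0 0 0;255 0 0 .001 0 0 0;255 0 0 0 0 0 0'
```

```text
time_s: 9.45
eef_pos: [470.5, -93.5, 77.3]
ee_rot: [-0.0, -0.634, 0.773, 0.001]
force: [-0.6, 0.4, 0.7]
grip_width: -0.0
time_s: 9.82
eef_pos: [471.6, -93.9, 74.3]
ee_rot: [0.0, -0.634, 0.773, -0.0]
force: [0.3, -0.3, 0.5]
grip_width: 0.002
```

```bash
python3 -m jog '255 0 -.0015 .002 0 0 0;255 0 0 .0014 0 0 0;255 0 0 0 0 0 0'
python3 - <<'E'
from h import *
print(ctrl.sense()["eef_pos"],ctrl.sense()["force"])
E
```

```text
time_s: 10.2
eef_pos: [472.9, -94.2, 71.0]
ee_rot: [-0.0, -0.635, 0.773, 0.0]
force: [-3.9, 0.5, 7.5]
grip_width: -0.001
[472.93634952 -94.17749715  71.03684935] [-3.90444688  0.51848647  7.48272348]
```

```bash
python3 -m jog '255 0 0 -.004 0 0 0;255 0 .02 -.02 0 0 0;255 0 .042 -.025 0 0 0;255 0 0 0 0 0 0'
cat > look.py <<'E'
from h import *
import pickle,sys
def go(name,p,w=70,h=56):
    s,c,T=snap(4); pickle.dump((s,c,T),open(name+".pkl","wb")); u=proj(c,T,np.array(p)); c0,r=int(u[0])-w//2,int(u[1])-h//2
    o=cv2.resize(c["pixels"][r:r+h,c0:c0+w,::-1],None,fx=8,fy=8,interpolation=cv2.INTER_NEAREST)
    for k in range(0,w,10): cv2.putText(o,str(c0+k),(k*8,8),0,.3,(0,0,255))
    for k in range(0,h,10): cv2.putText(o,str(r+k),(0,k*8+6),0,.3,(0,0,255))
    cv2.imwrite(f"pics/{name}.png",o); print(name,s["time_s"],s["eef_pos"],c0,r)
if __name__=="__main__": go(sys.argv[1],[float(x) for x in sys.argv[2:5]])
E
python3 look.py v4 431 -80 36
python3 -m jog '255 0 0 0 -.1625 0 0;255 0 0 0 -.1625 0 0;255 0 0 0 -.1625 0 0;255 0 0 0 -.1625 0 0;255 0 0 0 0 0 0'
python3 look.py v5 431 -80 36
python3 -c "
import cv2,numpy as np;cv2.imwrite('pics/z45.png',cv2.resize(np.hstack([cv2.imread('pics/v4.png')[:,80:480],cv2.imread('pics/v5.png')[:,80:480]]),None,fx=1,fy=1))"
```

```text
time_s: 10.7
eef_pos: [411.4, -81.8, 121.0]
ee_rot: [0.0, -0.634, 0.773, -0.001]
force: [0.3, -0.9, 0.6]
grip_width: 0.001
v4 10.7 [411.43991604 -81.84027567 121.02645956] 212 156
time_s: 11.52
eef_pos: [412.9, -82.1, 117.6]
ee_rot: [-0.203, -0.601, 0.732, 0.248]
force: [-0.4, 0.0, -0.6]
grip_width: -0.004
v5 11.525 [412.92263288 -82.14436838 117.57140257] 211 105
```

View pics/z45.png

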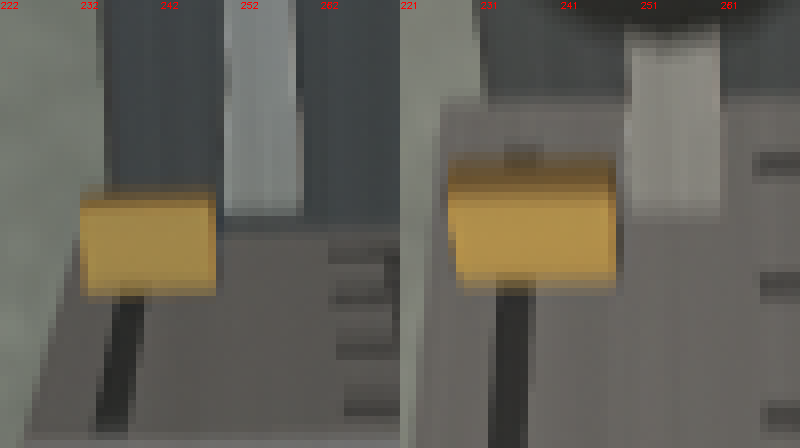

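Left (steep): block face rows 181.4–192.5, needle end row 182.6. Right (shallow): block face rows 129.3–140.5, needle end row 131.8.

Run:
```python
from h import *
import pickle
v=[pickle.load(open(f"v{i}.pkl","rb"))[1:] for i in(4,5)]
P={"tip":[(254.9,182.6),(255.4,131.8)],"far":[(240.6,192.5),(237.7,140.5)],"near":[(240.6,181.4),(237.7,129.3)]}
for n,u in P.items():
    r=[ray(c,T,np.array(x)-.5) for (c,T),x in zip(v,u)]
    p=tri(r); print(n,p.round(2),[ (proj(c,T,p)+.5-x).round(2).tolist() for (c,T),x in zip(v,u)])
```

```text
tip [431.31 -85.89  34.97] [[0.07, -0.0], [-0.08, 0.0]]
far [424.78 -72.12  34.04] [[-0.02, -0.0], [0.02, 0.0]]
near [434.13 -74.26  33.14] [[0.18, 0.01], [-0.23, -0.0]]
```

Run:
```python
from h import *
import pickle
from scipy.optimize import least_squares
V={1:(157.8,163.7,153),2:(139.8,137.2,125.2),3:(137.5,144,133.7),4:(182.6,192.5,181.4),5:(131.8,140.5,129.3)}
st={1:0,2:0,3:1,4:2,5:2}
D={i:pickle.load(open(f"v{i}.pkl","rb"))[1:] for i in V}
n=np.array([.982,-.19]);m=np.array([.19,.982]);C=np.array([543,-108.])
def f(x):
    zm,a,r0=x[:3];zt=x[3:6];e=[]
    for k,i in enumerate(V):
        c,T=D[i]; z=zt[st[i]]; rr=r0+115-np.sqrt(115**2-(z-50)**2)
        pts=[(rr,0,z),(a-10,12,zm),(a,12,zm)]
        for (mx,my,zz),row in zip(pts,V[i]):
            e.append(proj(c,T,np.r_[C+mx*n+my*m,zz])[1]+.5+x[6+k]-row)
    return np.r_[np.array(e)/.3,x[6:]/1.0]
r=least_squares(f,np.r_[35,-110,-115,46,38,35,np.zeros(5)])
cov=np.linalg.inv(r.jac.T@r.jac)
print(r.x.round(2)); print((r.fun[:15]*.3).round(2)); 
for k in (3,4,5): 
    g=np.zeros(11);g[k]=1;g[0]=-1; print(r.x[k]-r.x[0],np.sqrt(g@cov@g))
```

```text
[ 3.5020e+01 -1.1163e+02 -1.1366e+02  4.5940e+01  3.7360e+01  3.5910e+01
 -3.2000e-01 -3.3000e-01  4.0000e-02  1.0100e+00  9.0000e-02]
[-0.13 -0.3   0.45  0.03 -0.48  0.48  0.    0.14 -0.15  0.14  0.01 -0.24
 -0.06 -0.16  0.21]
10.924070502754219 0.5127452871516354
2.3421723794421894 0.4644683681947589
0.8972807180386724 0.5153924635444258
```

Front tip is still about 0.9 ± 0.5 mm high, so I press 0.6 mm deeper at the pad.

```bash
python3 -m jog '255 0 0 0 .1625 0 0;255 0 0 0 .1625 0 0;255 0 0 0 .1625 0 0;255 0 0 0 .1625 0 0;255 0 -.030 .015 0 0 0;255 0 -.030 .015 0 0 0;255 0 0 .014 0 0 0;255 0 0 0 0 0 0'
python3 -m jog '255 0 0 .002 0 0 0;255 0 0 .001 0 0 0;255 0 0 0 0 0 0'
```

```text
time_s: 12.72
eef_pos: [470.0, -93.3, 75.2]
ee_rot: [-0.0, -0.634, 0.773, 0.001]
force: [0.8, 0.1, -0.1]
grip_width: -0.002
time_s: 13.1
eef_pos: [471.1, -93.8, 73.0]
ee_rot: [0.0, -0.634, 0.773, -0.0]
force: [0.2, 0.1, 0.4]
grip_width: 0.003
```

```bash
python3 -m jog '255 0 -.0015 .0014 0 0 0;255 0 0 .0013 0 0 0;255 0 0 0 0 0 0'
python3 - <<'E'
from h import *
print(ctrl.sense()["eef_pos"],ctrl.sense()["force"])
E
python3 -m jog '255 0 0 -.004 0 0 0;255 0 0 -.05 0 0 0;255 -.0525 -.027 0 0 0 0;255 -.0525 -.027 0 0 0 0;255 0 0 0 0 0 0'
python3 look.py v6 566 2 42
python3 -m jog '255 0 0 0 -.1625 0 0;255 0 0 0 -.1625 0 0;255 0 0 0 -.1625 0 0;255 0 0 0 -.1625 0 0;255 0 0 0 0 0 0'
python3 look.py v7 566 2 42
python3 -c "
import cv2,numpy as np;cv2.imwrite('pics/z67.png',np.hstack([cv2.imread('pics/v6.png')[:,80:480],cv2.imread('pics/v7.png')[:,80:480]]))"
```

```text
time_s: 13.48
eef_pos: [472.6, -94.1, 70.4]
ee_rot: [-0.0, -0.635, 0.773, 0.0]
force: [-3.6, -0.0, 8.7]
grip_width: -0.001
[472.5698579  -94.11410212  70.40118696] [-3.56625235 -0.03718986  8.74318526]
time_s: 14.1
eef_pos: [547.3, 1.0, 123.8]
ee_rot: [0.0, -0.636, 0.772, -0.0]
force: [-0.5, -0.8, 0.5]
grip_width: 0.002
v6 14.1 [547.32726598   1.02951397 123.83941805] 213 157
time_s: 14.92
eef_pos: [546.0, -2.8, 122.0]
ee_rot: [-0.203, -0.6, 0.733, 0.248]
force: [0.5, -0.1, -0.1]
grip_width: -0.002
v7 14.925 [545.99901198  -2.8350457  122.03801503] 206 106
```

View pics/z67.png

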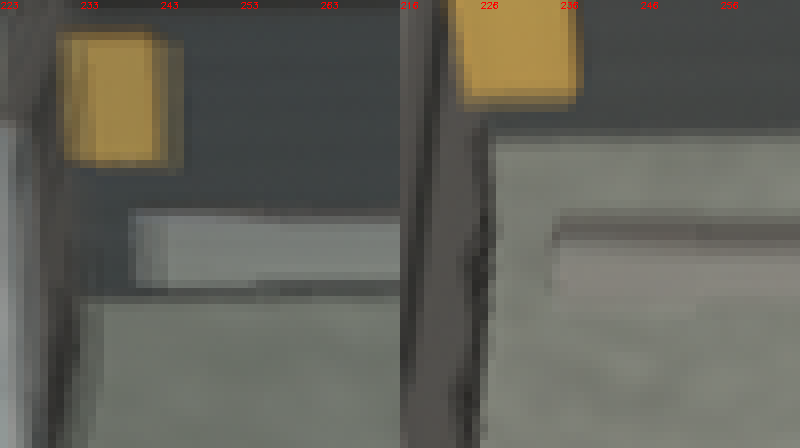

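Left: the needle's top face and end lie below the block. In v6 they are rows 183.9–192.6 against the block's far edge at 177.4. In v7 they are rows 136.5–142.6 against 118.1.

Run:
```python
from h import *
import pickle
v=[pickle.load(open(f"v{i}.pkl","rb"))[1:] for i in(6,7)]
n=np.array([.982,-.19]);m=np.array([.19,.982]);C=np.array([543,-108.])
P={"blockfar":[(243,177.4),(237.9,118.1)],"needlenear":[(240.1,183.9),(235.4,136.5)],"needlefar":[(240.1,192.6),(235.4,142.6)]}
for k,u in P.items():
    r=[ray(c,T,np.array(x)-.5) for (c,T),x in zip(v,u)]
    p=tri(r); q=p[:2]-C; print(k,p.round(2),"mx,my",(q@n).round(1),(q@m).round(1),[ (proj(c,T,p)+.5-x).round(2).tolist() for (c,T),x in zip(v,u)])
c,T=v[1]
# single view v7 using offsets: needle centre plane mx0, block far edge mx0+5
for mx0 in(-1,0,1,2): print(mx0,[hitx(c,T,u,np.r_[C+(mx0+o)*n,0],np.r_[n,0])[2].round(2) for u,o in(((237.9,118.1),5),((235.4,136.5),4),((235.4,142.6),-4))])
for z in (58,60,62): print([ (plane(c,T,u,z)).round(1) for u in [(300,190)]])
```

```text
blockfar [571.25   5.35  30.93] mx,my 6.2 116.7 [[1.68, 0.1], [-2.15, -0.07]]
needlenear [570.8    6.84  47.42] mx,my 5.5 118.1 [[2.17, 0.12], [-2.73, -0.06]]
needlefar [562.73   8.88  44.69] mx,my -2.8 118.5 [[1.9, 0.11], [-2.33, -0.06]]
-1 [np.float64(28.46), np.float64(44.97), np.float64(42.65)]
0 [np.float64(29.62), np.float64(45.98), np.float64(43.62)]
1 [np.float64(30.78), np.float64(47.0), np.float64(44.59)]
2 [np.float64(31.94), np.float64(48.02), np.float64(45.56)]
[array([515.9, -32.3,  58. ])]
[array([518.9, -32.2,  60. ])]
[array([521.9, -32.2,  62. ])]
```

```bash
python3 -m jog '255 0 0 0 .1625 0 0;255 0 0 0 .1625 0 0;255 0 0 0 .1625 0 0;255 0 0 0 .1625 0 0;255 .030 -.016 .015 0 0 0;255 0 0 .018 0 0 0;255 0 0 0 0 0 0;255 0 0 0 0 0 0'
python3 - <<'E'
from h import *
s=ctrl.sense(); print(togo(s,[556.8,-34.6,80]))
E
```

```text
time_s: 16.12
eef_pos: [556.1, -34.0, 92.2]
ee_rot: [0.001, -0.635, 0.773, -0.001]
force: [0.1, 0.3, 0.4]
grip_width: 0.001
[ 0.0005 -0.0008  0.0123]
```

```bash
python3 -m jog '255 .0005 -.001 .008 0 0 0;255 0 0 .004 0 0 0;255 0 0 0 0 0 0'; python3 -m jog '255 0 0 .0015 0 0 0;255 0 0 0 0 0 0'; python3 -m jog '255 0 0 .0015 0 0 0;255 0 0 0 0 0 0';python3 -m jog '255 0 0 .0015 0 0 0;255 0 0 0 0 0 0'
```

```text
time_s: 16.5
eef_pos: [556.7, -34.8, 78.7]
ee_rot: [-0.0, -0.635, 0.773, 0.0]
force: [0.1, -0.3, 0.2]
grip_width: -0.002
time_s: 16.75
eef_pos: [557.0, -34.9, 77.9]
ee_rot: [0.0, -0.634, 0.773, -0.0]
force: [-0.4, 0.1, 3.3]
grip_width: -0.002
time_s: 17.0
eef_pos: [557.1, -34.8, 76.6]
ee_rot: [0.0, -0.634, 0.773, -0.0]
force: [-1.6, 2.0, 6.6]
grip_width: 0.001
time_s: 17.25
eef_pos: [557.2, -34.7, 75.2]
ee_rot: [0.001, -0.634, 0.773, -0.0]
force: [0.1, 2.3, 6.4]
grip_width: -0.0
```

```bash
python3 -m jog '255 0 0 .002 0 0 0;255 0 0 .002 0 0 0;255 0 0 .0009 0 0 0;255 0 0 0 0 0 0'; python3 -m jog '255 0 0 -.004 0 0 0;255 0 0 -.031 0 0 0;255 -.030 -.020 0 0 0 0;255 0 0 0 -.16 0 0;255 0 0 0 -.16 0 0;255 0 0 0 -.16 0 0;255 0 0 0 -.16 0 0;255 0 0 0 -.16 0 0;255 0 0 0 0 0 0;255 0 0 0 0 0 0'
python3 look.py v8 567 2 35
```

```text
time_s: 17.75
eef_pos: [557.6, -34.5, 70.6]
ee_rot: [0.001, -0.634, 0.773, -0.001]
force: [-0.1, 3.6, 7.6]
grip_width: 0.003
time_s: 19.0
eef_pos: [582.3, -9.3, 104.9]
ee_rot: [-0.246, -0.585, 0.712, 0.3]
force: [0.1, 0.3, 0.8]
grip_width: -0.002
v8 19.0 [582.28250447  -9.33337226 104.93244107] 208 140
```

View pics/v8.png

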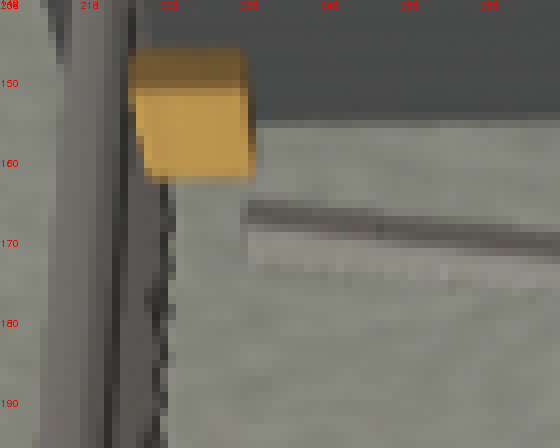

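Block top face spans rows 151–162.5. Needle tip top face spans rows 168.8–173.1, so the tip is still above the mark (image-down is up).

```bash
cat > side.py <<'E'
from h import *
import pickle
from scipy.optimize import least_squares
# side view: rows of block near,far; needle near,far ; axis a = unit vec from needle to block, C0 = tip xy
def solve(name,rows,cols,C0,a):
    s,c,T=pickle.load(open(name+".pkl","rb")); offs=(19,5,4,-4); A=np.r_[a,0]
    for k in(-2,0,2):
        print(k,[hitx(c,T,(cc,r),np.r_[np.array(C0)+(k+o)*np.array(a),0],A)[2].round(2) for r,cc,o in zip(rows,cols,offs)])
    f=lambda x:[proj(c,T,np.r_[np.array(C0)+(x[2]+o)*np.array(a),z])[1]+.5-r for r,o,z in zip(rows,offs,(x[0],x[0],x[1],x[1]))]
    q=least_squares(f,[35,40,0]); print("mark,tip,shift",q.x.round(2),"diff",(q.x[1]-q.x[0]).round(2),"res",q.fun.round(2))
E
python3 - <<'E'
from side import *
solve("v8",(151,162.5,168.8,173.1),(231,232,239,239),(565,5),(.982,-.19))
E
```

```text
-2 [np.float64(29.43), np.float64(30.0), np.float64(34.75), np.float64(33.83)]
0 [np.float64(30.78), np.float64(31.23), np.float64(35.92), np.float64(34.95)]
2 [np.float64(32.14), np.float64(32.46), np.float64(37.08), np.float64(36.08)]
mark,tip,shift [31.13 35.55  0.18] diff 4.43 res [ 0.26 -0.27 -0.57  0.58]
```

```bash
python3 -m jog '255 0 0 0 .16 0 0;255 0 0 0 .16 0 0;255 0 0 0 .16 0 0;255 0 0 0 .16 0 0;255 0 0 0 .16 0 0;255 .027 .022 0 0 0 0;255 0 0 .028 0 0 0;255 0 0 0 0 0 0;255 0 0 0 0 0 0'
python3 - <<'E'
from h import *
s=ctrl.sense(); print(s["force"],togo(s,[557.4,-34.6,68.0]))
E
```

```text
time_s: 20.32
eef_pos: [555.9, -31.5, 77.7]
ee_rot: [0.001, -0.635, 0.773, -0.001]
force: [0.8, -0.8, 0.5]
grip_width: 0.001
[ 0.81825098 -0.84217786  0.54235073] [ 0.0028 -0.002   0.0097]
```

```bash
python3 -m jog '255 .0028 -.002 .004 0 0 0;255 0 0 .002 0 0 0;255 0 0 .002 0 0 0;255 0 0 .0017 0 0 0;255 0 0 0 0 0 0;255 0 0 0 0 0 0'; python3 -m jog '255 0 0 -.004 0 0 0;255 0 0 -.033 0 0 0;255 -.030 -.020 0 0 0 0;255 0 0 0 -.16 0 0;255 0 0 0 -.16 0 0;255 0 0 0 -.16 0 0;255 0 0 0 -.16 0 0;255 0 0 0 -.16 0 0;255 0 0 0 0 0 0;255 0 0 0 0 0 0'
python3 look.py v9 567 2 35
```

```text
time_s: 21.08
eef_pos: [557.7, -34.9, 68.1]
ee_rot: [0.001, -0.634, 0.773, -0.001]
force: [-0.1, -0.1, 8.7]
grip_width: -0.001
time_s: 22.32
eef_pos: [582.3, -9.0, 104.3]
ee_rot: [-0.246, -0.585, 0.712, 0.3]
force: [-0.2, -0.3, 0.1]
grip_width: 0.005
v9 22.325 [582.33872145  -9.02399952 104.29388661] 208 140
```

View pics/v9.png

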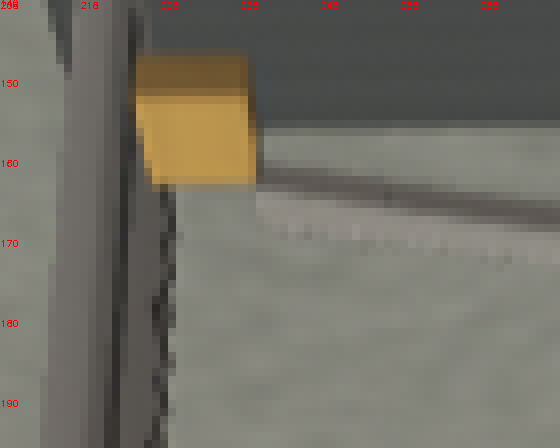

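Block face is rows 152–163.1, and the needle tip top face is about rows 164–168.1, so it is nearly level.

Run:
```python
from side import *
solve("v9",(152,163.1,164,168.1),(231,232,240,240),(565,5),(.982,-.19))
# expected rows if level, and px per mm
s,c,T=pickle.load(open("v9.pkl","rb"))
im=cv2.cvtColor(c["pixels"],cv2.COLOR_RGB2GRAY)
print("needle cols 241-243",im[155:174,241:244].mean(1).round().astype(int).tolist())
print("block col 230-234 R-B",(c["pixels"][143:168,230:235,0].astype(int)).mean(1).round().astype(int).tolist())
s,c,T=pickle.load(open("v8.pkl","rb")); im=cv2.cvtColor(c["pixels"],cv2.COLOR_RGB2GRAY)
print("v8",im[160:179,240:243].mean(1).round().astype(int).tolist())
```

```text
-2 [np.float64(29.61), np.float64(29.87), np.float64(30.04), np.float64(28.82)]
0 [np.float64(30.95), np.float64(31.1), np.float64(31.26), np.float64(29.99)]
2 [np.float64(32.3), np.float64(32.33), np.float64(32.48), np.float64(31.17)]
mark,tip,shift [26.92 26.82 -6.39] diff -0.1 res [ 0.3  -0.31 -0.63  0.64]
needle cols 241-243 [80, 109, 131, 131, 127, 112, 94, 87, 104, 133, 140, 139, 139, 134, 130, 133, 131, 127, 127]
block col 230-234 R-B [73, 72, 72, 82, 101, 109, 111, 111, 131, 169, 186, 187, 187, 187, 187, 187, 187, 187, 188, 175, 139, 130, 130, 129, 130]
v8 [128, 132, 134, 134, 125, 100, 89, 92, 112, 136, 140, 140, 137, 127, 128, 131, 133, 132, 129]
```

Left tip is within about −0.1 to −0.5 mm. Now a side view of the front scale (from +y of the mount) as an independent check there.

```bash
python3 -m jog '255 0 0 0 .16 0 0;255 0 0 0 .16 0 0;255 0 0 0 .16 0 0;255 0 0 0 .16 0 0;255 0 0 0 .16 0 0;255 .005 .045 -.020 0 0 0;255 .005 .045 0 0 0 0;255 0 .035 0 0 0 0'
python3 -m jog '255 0 0 0 0 0 -.1745;255 0 0 0 0 0 -.1745;255 0 0 0 0 0 -.1745;255 0 0 0 0 0 -.1745;255 0 0 0 0 0 -.1745;255 0 0 0 0 0 -.1745;255 0 0 0 0 0 -.1745;255 0 0 0 0 0 -.1745;255 0 0 0 0 0 -.1745;255 0 0 0 0 0 0'
python3 - <<'E'
from h import *
s=ctrl.sense(); print(pose(s)[:3,:3].round(3),togo(s,[444.7,-68.6,105]))
E
```

```text
time_s: 23.52
eef_pos: [456.0, 5.7, 124.8]
ee_rot: [0.001, -0.634, 0.773, -0.001]
force: [1.0, -1.0, 0.5]
grip_width: -0.0
time_s: 24.78
eef_pos: [457.6, 5.5, 124.5]
ee_rot: [0.0, 0.995, -0.099, 0.001]
force: [0.3, -0.8, -0.1]
grip_width: 0.003
[[ 0.98  -0.197  0.002]
 [-0.197 -0.98  -0.   ]
 [ 0.002  0.    -1.   ]] [0.0019 0.0752 0.0195]
```

```bash
python3 -m jog '255 0 .038 .009 0 0 0;255 .002 .037 .010 0 0 0;255 0 0 0 -.16 0 0;255 0 0 0 -.16 0 0;255 0 0 0 -.16 0 0;255 0 0 0 -.16 0 0;255 0 0 0 -.16 0 0;255 0 0 0 0 0 0;255 0 0 0 0 0 0'
python3 look.py v10 431 -80 37
```

```text
time_s: 25.9
eef_pos: [445.2, -68.7, 105.2]
ee_rot: [0.386, 0.917, -0.091, -0.037]
force: [0.3, -0.1, -0.1]
grip_width: -0.002
v10 25.9 [445.17018688 -68.66212652 105.23897735] 201 140
```

View pics/v10.png

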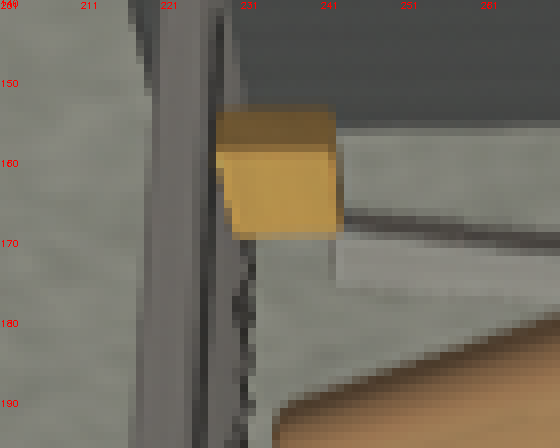

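Run:
```python
from side import *
s,c,T=pickle.load(open("v10.pkl","rb"))
im=cv2.cvtColor(c["pixels"],cv2.COLOR_RGB2GRAY)
for k in((244,247),(248,251),(253,256)): print("needle",k,"rows160-181",im[160:182,k[0]:k[1]].mean(1).round().astype(int).tolist())
print("block rows150-174",(c["pixels"][150:175,232:240,0].astype(int)).mean(1).round().astype(int).tolist())
solve("v10",(158.8,169.6,168.3,175.3),(235,236,243,243),(430,-86),(.19,.982))
# direct: px per mm vertical & tip centre row at mark level
a=np.array([.19,.982])
for z in(34,35,36): print(z,[proj(c,T,np.r_[np.array([430,-86])+o*a,z])[1].round(2)+.5 for o in(19,5,0)])
s,c,T=pickle.load(open("v9.pkl","rb"));a=np.array([.982,-.19])
for z in(30,31,32): print(z,[proj(c,T,np.r_[np.array([565,5])+o*a,z])[1].round(2)+.5 for o in(19,5,0)])
```

```text
needle (244, 247) rows160-181 [127, 130, 132, 131, 129, 121, 95, 69, 86, 123, 140, 134, 135, 137, 137, 133, 123, 128, 129, 128, 128, 128]
needle (248, 251) rows160-181 [128, 131, 131, 130, 128, 126, 109, 76, 70, 102, 138, 136, 135, 136, 137, 134, 126, 121, 127, 129, 129, 127]
needle (253, 256) rows160-181 [129, 129, 129, 129, 130, 130, 120, 89, 70, 85, 121, 139, 135, 136, 139, 139, 135, 128, 130, 130, 130, 131]
block rows150-174 [71, 72, 72, 85, 105, 108, 110, 110, 136, 176, 182, 180, 180, 180, 180, 181, 181, 181, 179, 157, 122, 121, 118, 115, 117]
-2 [np.float64(35.34), np.float64(35.66), np.float64(34.01), np.float64(35.43)]
0 [np.float64(36.62), np.float64(36.82), np.float64(35.18), np.float64(36.53)]
2 [np.float64(37.89), np.float64(37.98), np.float64(36.36), np.float64(37.64)]
mark,tip,shift [43.7  42.35 11.45] diff -1.35 res [-0.28  0.29  0.6  -0.62]
34 [np.float64(155.49), np.float64(166.2), np.float64(169.69)]
35 [np.float64(156.75), np.float64(167.4), np.float64(170.87)]
36 [np.float64(158.01), np.float64(168.6), np.float64(172.05)]
30 [np.float64(150.8), np.float64(161.78), np.float64(165.36)]
31 [np.float64(152.04), np.float64(162.96), np.float64(166.52)]
32 [np.float64(153.29), np.float64(164.15), np.float64(167.69)]
```

Both tips read within about 0.5 mm of their marks, slightly low. That is the size of the measuring error, and a correction press would be no finer, so I leave them, back away and hand in.

```bash
python3 -m jog '255 0 -.02 -.03 0 0 0;255 0 .01 -.05 0 0 0;255 0 0 0 0 0 0;255 0 0 0 0 0 0'
python3 - <<'E'
from rig import ctrl
s=ctrl.sense();print(s["time_s"],s["eef_pos"],s["force"]); ctrl.finish_job()
E
```

```text
time_s: 26.6
eef_pos: [457.3, -5.9, 153.2]
ee_rot: [0.387, 0.917, -0.091, -0.038]
force: [-0.4, 0.2, -0.2]
grip_width: 0.001
26.6 [457.28121979  -5.85317809 153.17744516] [-0.39735548  0.15895739 -0.23085976]
the job is handed in; nothing more can be done
```

I pressed the front pad in three steps and the left pad in two with the closed fingertips, then backed off and handed in at 26.6 s. By my last checks both pointers rest within about 0.5 mm of their marks, slightly low, with a measuring error of about 0.4 mm. The back and right pads and the mirror were never pressed, the pressing force along z read at most about 9 N, and the wrist force was near zero when I handed in.

- **Front pointer:** the last side view puts the tip about 0.6 mm below its mark. The earlier face-on fit, carried forward by the last press, put it at about 0 ± 0.5 mm, so the two differ by roughly the measuring error.
- **Left pointer:** the last side view puts the tip about 0.1 to 0.5 mm below its mark, depending on how the needle edges are read. The press distance from the view before gave about level to 0.3 mm low.
- **Less certain views:** two of the steep pictures, one at the front and one at the left, were probably taken while the arm was still settling, and they disagreed by 1 to 2 pixels. I did not rely on them for the final figures.
- **Not checked:** I took no last overview picture of the things around the mount. The arm only passed above them, and I saw no unexpected contact force.

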